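# Pack a blood sample for the courier: tube, canister, carrier box

## Task

Pack the shortest of the three tubes in the rack for the courier: stand it fully down in the canister's bore, then put the cap right down over the canister's neck while it still stands on the bench, then stand the capped canister in the round well inside the carrier box, and last close the box with its lid seated square on the rim. Leave the other two tubes in the rack, and keep the canister upright throughout.

Things in the scene. Friction and masses are not known exactly. Their poses are not given: they have to be found in the camera images.
- short_tube: The tube to pack, shortest of the three capped sample tubes standing in the rack: 80 mm tall in all, 13 mm in diameter, foot tapered to 7 mm over its first 4 mm; its top 18 mm is a red cap 16 mm in diameter. About 20 g. Stands on the rack's floor, 4 mm above the bench. Origin: centre of its underside, z up its axis.
- slim_tube: Another capped tube, to be left in the rack: 105 mm tall, 13 mm in diameter, top 18 mm a red cap 16 mm in diameter. Origin: centre of its underside.
- wide_tube: Another capped tube, to be left in the rack: 105 mm tall, 16 mm in diameter, top 18 mm a red cap 19 mm in diameter. Origin: centre of its underside.
- tube_rack: Light blue tube rack, fixed: 66 mm (its x) by 186 mm (its y), 52 mm high, two rows of seven open square cells 18.5 mm wide, 24 mm apart along y. The three tubes stand upright in the row nearer the robot (12.5 mm to -x of the middle), in the middle cell and 72 mm to either side, in any order. Origin: centre of its underside on the bench, z up.
- canister: Pale round canister, loose, 70-120 g, upright and open: body 50 mm in diameter, 60 mm high to a flat shoulder, then a neck 36 mm in diameter from 60 to 70 mm. Inside, a round bore 18 mm in diameter, floor 5 mm up, widening as a funnel from 45 to 62 mm up to a 30 mm mouth. The short tube in it stands 15 mm above the rim. Origin: centre of its underside, z up.
- cap: The canister's cap, same pale plastic, loose, about 30 g, lying open side down: ribbed, round, 48 mm in diameter, 32 mm tall, cream disc on its flat top; inside 42 mm in diameter, 29 mm deep. It slips loosely over the neck and tube end (no screwing or pressing); home, its lower edge rests on the shoulder, 60 mm above the canister's origin. Origin: centre of its lower edge, z up.
- carrier: Open cream carrier box, fixed: 180 mm (its x) by 160 mm (its y), 110 mm high, walls 12 mm. On its floor, 12 mm above the bench, lies grey-blue foam 28 mm thick with one round through well, 60 mm in diameter, in the middle; the canister stands in it on the box's floor (origin 12 mm above the box's). Empty above the foam. Origin: centre of its underside, z up.
- lid: The box's lid, loose, 180-330 g, right way up on the bench: cream plate 180 (x) by 160 mm (y), top at 26 mm, over a frame 146 by 126 mm, 10 mm deep, that drops inside the box (156 by 136 mm). Grey strap handle in the middle: bar 114 mm along x, 22 mm wide, from 48 to 60 mm up, a foot at each end. Origin: under the frame, centre, z up; home, 100 mm above the box's, either way round.

How it is judged:
By the outcome, as a careful person would: the job done as asked, in the order asked, and still so for the second after the job is handed in, with the robot touching nothing.
It also fails if it takes over 120 s, if anything falls off the work surface, if the arm or the gripper's body presses on something with over 40 N, if the wrist force passes 120 N, or if a joint passes its speed limit or range.

## Robot

A 6-joint arm with a two-finger parallel gripper is mounted at the origin on the work surface. World frame = base frame: x ahead of the robot, y to its left, z up, the work surface at z = 0. Lengths are in m, angles in rad, forces in N, time in s.
With the tool pointing down it reaches from about 0.325 to 0.9 m from the base axis. Payload 3.5 kg.
Tool frame: the origin (TCP) lies on the centre line of the jaws, within the pads' length; the fingertips stand 11 mm ahead of it and the grasp point (between the pads) lies 8 mm behind it; z points along the fingers, y is the direction in which the jaws open and shut (so a half turn about z gives the same grasp; the last joint's range is limited). The gripper opens to 85 mm and grips with 20 to 120 N. Pads are 22 mm wide; open, the fingers measure 114 mm over their backs; the gripper's body (76 mm by 85 mm) begins 54 mm behind the grasp point. The pads swing forward as they close: fully open they stand 13 mm farther back than shut.
Start: joints at [-1.341, 0.276, -0.026, 1.268, 0, 1.467], TCP at [0.204, -0.591, 0.242] pointing down, gripper open.
Joint ranges: [-3.12, 3.12], [-0.85, 1.88], [-1.08, 1.24], [-1.95, 2.15], [-1.57, 1.53], [-3.14, 3.14]. Speed limits (rad/s): [2.57, 2.57, 3.14, 3.14, 3.14, 3.14].

## Interface

Orientations are given as a unit quaternion [x, y, z, w].
In Python, from station import readout, eyes, order gives the robot as it stands.
- The arm moves only by the shell command python3 -m inch 'ROWS' [FORCE]. ROWS is JSON, a list of rows, each a list of 3 entries, a list of its own where there are three numbers: the turn, a rotation vector about the tool's x, y, z in degrees, then the shift along the tool's x, y, z in mm, then the opening in per cent of the stroke, from 0 (shut) to 100 (fully open). In form: [[[ax, ay, az], [x, y, z], claw], ...]. A call has 1 to 12 rows; each row shifts and turns the commanded pose from where the row before left it, along the tool's axes as they then stand; what a row does not reach is not made up. A row lasts 1/10 s, in which the tool goes at most 50 mm and 8.59 degrees, less where a joint would pass 70% of its speed; a pose out of reach is approached as far as the arm can. A call is refused whole if a number of a shift passes 50 or a number of a turn 8.59, either way. A call with a gripper value outside its range is refused whole. The fingers move at their own pace and stop on an object; FORCE is the grip in N (left out, the last holds). Time passes only in rows, so rows that do not move let the fingers close. It gives the time, the measured TCP pose, the force and the opening at its end, in the units of the state.
- readout.get_state(): the state, without advancing time (a new reading comes with each control period).
- eyes.camera(name): name is "scene" or "side" or "wrist"; returns (picture, depth): 480x640x3 uint8, blue, green, red; 480x640 float32, m along the optical axis (not along the pixel's ray), 0 where there is no reading.
- eyes.calibration(name): a dict with "fx", "fy", "cx", "cy" (pixels), "R" (3x3) and "t" (3): a world point X has camera coordinates R X + t. Camera axes: x right, y down, z forward; pixel columns grow to the right and rows downward; lengths in m; the calibration is good to about 2 mm. A picture is of the moment at which its call begins: read the wrist's pose just before it. calibration takes no time and is no camera call; for the wrist camera it gives the pose at the moment of the call.
- order.job_done(): hands the job in, once; it reports no verdict.
The state is a dict: "time": time; "joints": joint angles; "qvel": joint speeds; "joint_torque": joint torques, N m; "eef_pos": TCP position; "eef_rot": TCP orientation; "contact_force": force on the tool from outside, world axes, zero at the start; "moment": the same for the moment, N m; "finger_gap": opening from 0.0 (shut) to 1.0 (fully open).
Only numpy, scipy, OpenCV 4.12 (cv2) and the standard library are available. Lean on these libraries where they do the work, as an engineer would, in place of code of your own. Each camera call takes 0.05 s, during which the arm holds its last target.

## Working session

There is one attempt and no reset: what is moved stays moved. The work goes in short steps, Python scripts to look and compute and a shell command to move; the robot and the scene stay as the last step left them, time stands still between calls to the robot, and variables do not carry over. Pictures are saved under pics/ and viewed, and the job is handed in when it is done.

```bash
ls; mkdir -p pics
python3 - <<'E'
from station import readout, eyes, order
import cv2
print(readout.get_state())
for n in ("scene","side","wrist"):
    p,d=eyes.camera(n); cv2.imwrite(f"pics/{n}0.png",p); c=eyes.calibration(n); print(n,c)
    import numpy as np; np.savez(f"pics/{n}0.npz",p=p,d=d,**c)
E
```

```text
pics
{'time': 0.0, 'joints': array([-1.34140127e+00,  2.77126899e-01, -2.78785257e-02,  1.26799341e+00,
       -8.51549099e-06,  1.46739273e+00]), 'qvel': array([-0.0008764 ,  0.00073115,  0.0016093 , -0.0021426 ,  0.00191268,
        0.00084412]), 'joint_torque': array([-4.20460410e-04, -4.45511091e+01,  2.95199132e+01,  1.64409459e-02,
       -6.34283674e-05,  3.60478687e-07]), 'eef_pos': array([ 0.20399586, -0.58997888,  0.24116456]), 'eef_rot': array([ 9.86186948e-01,  1.65632397e-01, -7.35776516e-05, -1.09880039e-03]), 'contact_force': array([-0.39663198,  0.53010911, -0.07669999]), 'moment': array([-0.01667924,  0.03125222,  0.02905267]), 'finger_gap': 0.998379884279936}
scene {'fx': 446.9085482464986, 'fy': 446.9085482464986, 'cx': 320.4768621830141, 'cy': 234.4177323836894, 'R': array([[-0.6887466 ,  0.72498737, -0.00462917],
       [ 0.53545854,  0.50436652, -0.67742052],
       [-0.48878652, -0.46904981, -0.73558141]]), 't': array([ 0.36860323, -0.27350485,  0.96180508])}
side {'fx': 505.3977654500509, 'fy': 505.3977654500509, 'cx': 332.04959114651086, 'cy': 243.84672166023108, 'R': array([[-0.99841028, -0.05611049,  0.00534039],
       [-0.03917311,  0.62265047, -0.78151895],
       [ 0.04052622, -0.78048575, -0.62385865]]), 't': array([0.53357902, 0.04514053, 0.76216972])}
wrist {'fx': 397.3007955667596, 'fy': 397.3007955667596, 'cx': 317.10681662732287, 'cy': 240.60934694532335, 'R': array([[ 0.3266872 , -0.94513173, -0.00121854],
       [-0.89546589, -0.30993201,  0.31950428],
       [-0.3023513 , -0.10328679, -0.94758405]]), 't': array([-0.62376789, -0.04153262,  0.38046329])}
```

View pics/scene0.png

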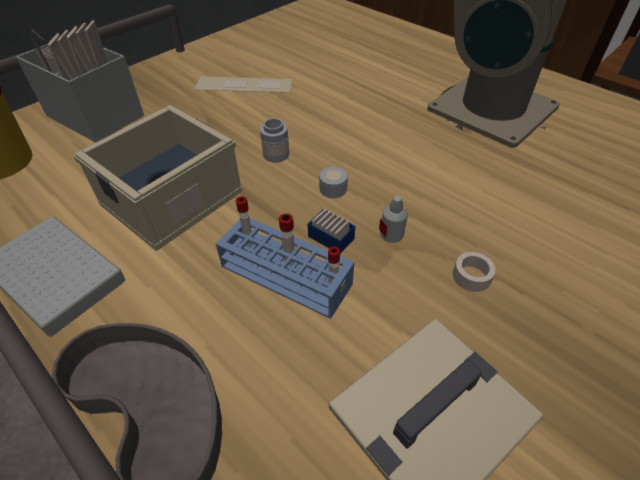

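View pics/side0.png

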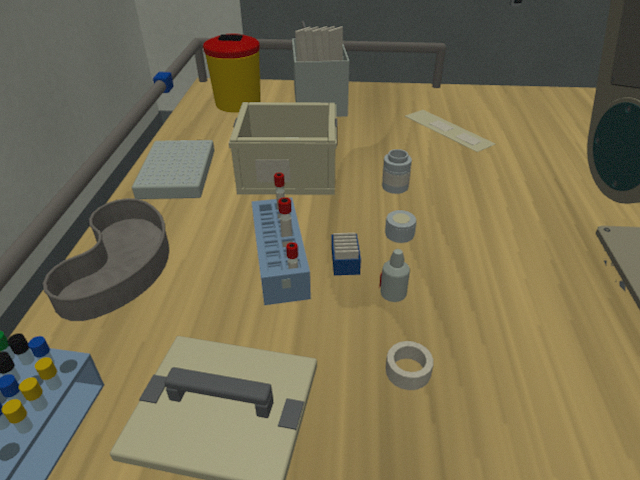

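View pics/wrist0.png

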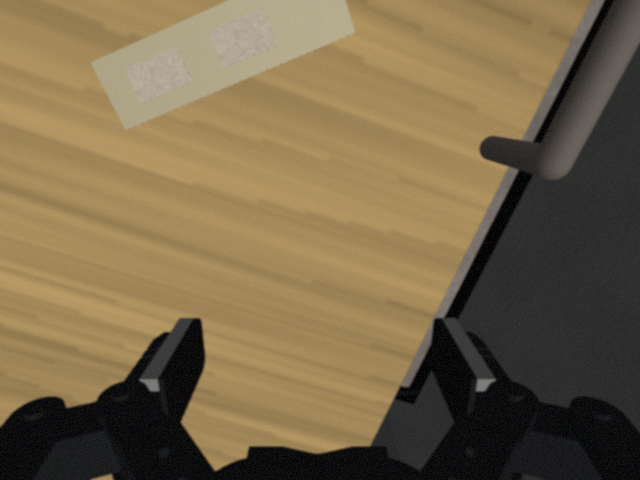

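The scene view shows three red-capped tubes at about (242,203), (287,222) and (334,255). The canister is at (275,140), the cap at (333,181), the carrier at (160,175) and the lid at (435,400). The side view shows the same objects. Next I'll measure them.

```bash
cat > h.py <<'E'
import numpy as np, cv2
def load(f):
    z=np.load(f); return z['p'],z['d'],z
def pts(d,c):
    v,u=np.mgrid[0:480,0:640]
    X=np.stack([(u-c['cx'])/c['fx']*d,(v-c['cy'])/c['fy']*d,d],-1)
    return (X-c['t'])@c['R']      # R^T (X-t)
def plane(u,v,z,c):
    r=np.array([(u-c['cx'])/c['fx'],(v-c['cy'])/c['fy'],1.])@c['R']; o=-c['R'].T@c['t']
    return o+r*(z-o[2])/r[2]
E
python3 - <<'E'
from h import *
for n in ('scene','side'):
    p,d,c=load(f'pics/{n}0.npz'); P=pts(d,c); P[d==0]=np.nan
    h=cv2.cvtColor(p,cv2.COLOR_BGR2HSV)
    m=(((h[...,0]<8)|(h[...,0]>172))&(h[...,1]>170)&(h[...,2]>60)).astype(np.uint8)
    k,l,s,ce=cv2.connectedComponentsWithStats(m)
    for i in range(1,k):
        if s[i,4]<40: continue
        q=P[l==i]; z=np.nanpercentile(q[:,2],95); t=q[q[:,2]>z-.004]
        print(n,s[i],'ztop',z.round(4),'top',np.nanmean(t,0).round(4))
    # height map objects
    b=(P[...,2]>0.012)&(P[...,2]<0.2)&(P[...,0]>0.1)&(P[...,0]<1)&(abs(P[...,1])<.75)
    k,l,s,ce=cv2.connectedComponentsWithStats(b.astype(np.uint8))
    for i in range(1,k):
        if s[i,4]<150: continue
        q=P[l==i]; z=np.nanpercentile(q[:,2],98); t=q[q[:,2]>z-.003]
        print(n,s[i],'z',z.round(4),'topmid',((t.max(0)+t.min(0))/2).round(4),'ext',(t.max(0)-t.min(0)).round(3))
E
```

```text
scene [236 196  11  11  64] ztop 0.1099 top [ 0.6232 -0.0651  0.1083]
scene [279 214  14  12  89] ztop 0.1097 top [0.6059 0.0049 0.1085]
scene [329 246  11  11  81] ztop 0.0848 top [0.5874 0.0742 0.0834]
scene [    0     5   184   133 10291] z 0.1863 topmid [ 0.5963 -0.5717  0.1871] ext [0.101 0.086 0.007]
scene [ 456   46   75   32 1203] z 0.1996 topmid [0.1935 0.0461 0.1983] ext [0.029 0.114 0.003]
scene [   0   87   31   86 1457] z 0.1233 topmid [ 0.7472 -0.5501  0.128 ] ext [0.017 0.028 0.015]
scene [   73   105   168   140 14053] z 0.1098 topmid [ 0.6357 -0.2576  0.1091] ext [0.188 0.17  0.004]
scene [260 118  29  40 950] z 0.0694 topmid [ 0.4302 -0.2165  0.0687] ext [0.034 0.035 0.005]
scene [319 167  29  27 640] z 0.0332 topmid [ 0.4293 -0.0715  0.032 ] ext [0.048 0.047 0.004]
scene [ 216  196  139  118 7923] z 0.1079 topmid [ 0.613  -0.0303  0.1079] ext [0.034 0.088 0.006]
scene [379 196  29  42 845] z 0.0777 topmid [0.4445 0.0699 0.0769] ext [0.013 0.012 0.004]
scene [   0  217  123  116 8454] z 0.0292 topmid [ 0.8475 -0.2364  0.0284] ext [0.125 0.187 0.004]
scene [454 252  
[... 895 characters left out ...]
2177  0.0699] ext [0.034 0.035 0.005]
side [  43  198  125  118 4898] z 0.0432 topmid [0.8525 0.0319 0.0426] ext [0.134 0.239 0.005]
side [386 210  31  28 706] z 0.0341 topmid [ 0.4267 -0.0715  0.0331] ext [0.046 0.047 0.004]
side [332 232  30  39 987] z 0.0383 topmid [0.5139 0.0009 0.0374] ext [0.037 0.051 0.004]
side [ 380  249   30   48 1044] z 0.0783 topmid [0.443  0.0694 0.0778] ext [0.012 0.014 0.005]
side [   0  330  102  150 7862] z 0.0949 topmid [0.8402 0.2993 0.0941] ext [0.075 0.097 0.004]
side [  110   336   208   144 21637] z 0.0607 topmid [0.6401 0.2786 0.0603] ext [0.114 0.036 0.005]
side [ 386  341   48   44 1223] z 0.0268 topmid [0.4298 0.2055 0.0261] ext [0.055 0.056 0.004]
```

Run:
```python
from h import *
for n in ('scene','side'):
    p,d,c=load(f'pics/{n}0.npz'); P=pts(d,c); P[d==0]=np.nan
    def box(m,lab):
        q=P[m][:,:2]; r=cv2.minAreaRect((q*1000).astype(np.float32)); print(n,lab,len(q),np.round(r[0],1),np.round(r[1],1),round(r[2],2), P[m][:,2].mean().round(4))
    X,Y,Z=P[...,0],P[...,1],P[...,2]
    R=(abs(X-.635)<.15)&(abs(Y+.257)<.13)
    box(R&(abs(Z-.110)<.0025),'rim')
    L=(abs(X-.64)<.15)&(abs(Y-.28)<.15)
    box(L&(Z>.056)&(Z<.065),'handle'); 
    m=(L&(abs(Z-.026)<.004)).astype(np.uint8); m=cv2.morphologyEx(m,cv2.MORPH_OPEN,np.ones((5,5)))>0; box(m,'plate')
    T=(abs(X-.605)<.12)&(abs(Y-.01)<.12); box(T&(abs(Z-.052)<.002),'rack')
    W=(abs(X-.64)<.06)&(abs(Y+.257)<.05)&(abs(Z-.04)<.003); print('foam',W.sum())
```

```text
scene rim 1955 [ 636.4 -257.6] [180.8 161.4] 3.03 0.1091
scene handle 2184 [643.5 278.2] [ 22.2 114.2] 81.77 0.0597
scene plate 18307 [642.8 278.3] [160.  180.2] 81.91 0.0261
scene rack 2824 [616.7   6.3] [ 68.  186.7] 14.23 0.0516
foam 668
side rim 1200 [ 633.  -258.8] [181.  164.4] 3.1 0.1099
side handle 1990 [640.5 278. ] [ 24.  113.8] 82.08 0.0598
side plate 18183 [640.4 277.9] [160.7 180.1] 81.88 0.0263
side rack 2009 [614.4   5.4] [ 66. 190.] 14.19 0.0521
foam 0
```

```bash
cat >> h.py <<'E'
from scipy.spatial.transform import Rotation as Ro
def go(x,y,z,yaw=None):
    from station import readout
    s=readout.get_state(); R=Ro.from_quat(s['eef_rot']); M=R.as_matrix()
    now=np.degrees(np.arctan2(M[1,0],M[0,0]))
    d=np.array([x,y,z])-s['eef_pos']
    print('t',round(s['time'],2),'pos',s['eef_pos'].round(4),'yaw',now.round(2),'tilt',M[:,2].round(4),'F',s['contact_force'].round(1),'gap',round(float(s['finger_gap']),3))
    Mi=np.array([[np.cos(np.radians(now)),np.sin(np.radians(now)),0],[np.sin(np.radians(now)),-np.cos(np.radians(now)),0],[0,0,-1]])
    print('shift mm',(d@Mi*1000).round(1),'turn z',None if yaw is None else round(-(((yaw-now)+180)%360-180),2))
E
python3 -m inch '[[[0,0,-8.5],[0,0,0],50],[[0,0,-8.5],[0,0,0],50],[[0,0,-8.5],[0,0,0],50],[[0,0,-8.5],[0,0,0],50],[[0,0,-8.5],[0,0,0],50],[[0,0,-8.5],[0,0,0],50],[[0,0,-8.5],[0,0,0],50],[[0,0,-8.5],[0,0,0],50],[[0,0,-8.5],[0,0,0],50],[[0,0,-8.5],[0,0,0],50]]' 30
python3 -c "
from h import *
go(.586,.074,.2,104.2)"
```

```text
time: 1.15
eef_pos: [0.2041, -0.5904, 0.2418]
eef_rot: [0.613, 0.79, 0.0, -0.0]
contact_force: [-0.4, -0.5, 0.2]
finger_gap: 0.496
t 1.15 pos [ 0.2041 -0.5904  0.2418] yaw 104.42 tilt [-2.e-04  1.e-03 -1.e+00] F [-0.4 -0.5  0.2] gap 0.496
shift mm [548.3 535.3  41.8] turn z 0.22
```

```bash
python3 -m inch '[[[0,0,0],[34,33.5,0],30],[[0,0,0],[34,33.5,0],30],[[0,0,0],[34,33.5,0],30],[[0,0,0],[34,33.5,0],30],[[0,0,0],[34,33.5,0],30],[[0,0,0],[34,33.5,0],30],[[0,0,0],[34,33.5,0],30],[[0,0,0],[34,33.5,0],30],[[0,0,0],[34,33.5,0],30],[[0,0,0],[34,33.5,0],30],[[0,0,0],[34,33.5,0],30],[[0,0,0],[34,33.5,0],30]]'
python3 -c "
from h import *
go(.586,.074,.2,104.2)"
```

```text
time: 2.35
eef_pos: [0.4954, -0.0953, 0.2422]
eef_rot: [0.615, 0.788, -0.0, 0.0]
contact_force: [0.8, -0.6, 0.1]
finger_gap: 0.296
t 2.35 pos [ 0.4954 -0.0953  0.2422] yaw 104.07 tilt [ 0.e+00 -1.e-04 -1.e+00] F [ 0.8 -0.6  0.1] gap 0.296
shift mm [142.2 129.   42.2] turn z -0.13
```

```bash
python3 -m inch '[[[0,0,0],[35,33,0],40],[[0,0,0],[35,33,0],40],[[0,0,0],[35,33,0],40],[[0,0,0],[35,33,14],40],[[0,0,0],[0,0,14],40],[[0,0,0],[0,0,14],40],[[0,0,0],[0,0,0],40]]'
python3 -c "
from h import *
from station import eyes
go(.586,.074,.2,104.2)
c=eyes.calibration('wrist');p,d=eyes.camera('wrist');np.savez('pics/wrist1.npz',p=p,d=d,**c);cv2.imwrite('pics/wrist1.png',p)"
```

```text
time: 3.05
eef_pos: [0.5862, 0.0698, 0.1971]
eef_rot: [0.615, 0.788, -0.002, -0.002]
contact_force: [0.2, 0.8, -0.2]
finger_gap: 0.395
t 3.05 pos [0.5862 0.0698 0.1971] yaw 104.03 tilt [-6.5e-03 -5.0e-04 -1.0e+00] F [ 0.2  0.8 -0.2] gap 0.395
shift mm [ 4.1  0.9 -2.9] turn z -0.17
```

View pics/wrist1.png

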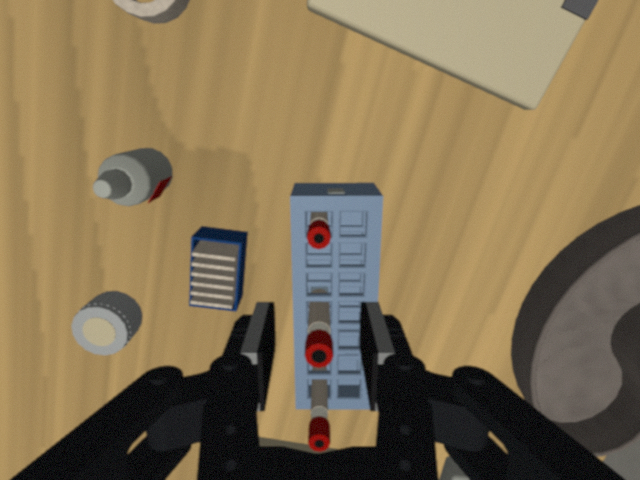

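The wrist view shows the three red caps along one column: short (318,235), middle (319,350) and far (319,435). The cap is at (103,325). I'll measure the short tube, the cap and other items from this view.

Run:
```python
from h import *
p,d,c=load('pics/wrist1.npz');P=pts(d,c)
h=cv2.cvtColor(p,cv2.COLOR_BGR2HSV)
m=(((h[...,0]<8)|(h[...,0]>172))&(h[...,1]>170)&(h[...,2]>60)).astype(np.uint8)
k,l,s,ce=cv2.connectedComponentsWithStats(m)
for i in range(1,k):
    if s[i,4]<40: continue
    q=P[(l==i)|False]; z=np.percentile(q[:,2],90); t=q[abs(q[:,2]-z)<.003]
    print(s[i],z.round(4),((t.max(0)+t.min(0))/2).round(4),(t.max(0)-t.min(0)).round(3))
Z=P[...,2]
T=(abs(P[...,0]-.428)<.05)&(abs(P[...,1]+.0715)<.05)&(abs(Z-.032)<.004)
q=P[T];print('cap',((q.max(0)+q.min(0))/2).round(4),(q.max(0)-q.min(0)).round(3))
T=(abs(P[...,0]-.605)<.12)&(abs(P[...,1]-.01)<.12)&(abs(Z-.052)<.003);print(cv2.minAreaRect((P[T][:,:2]*1000).astype(np.float32)))
print(plane(318,235,.084,c))
```

```text
[150 178  20  23 126] 0.0347 [0.4617 0.0624 0.034 ] [0.007 0.017 0.004]
[308 221  22  27 408] 0.0847 [0.5853 0.0723 0.0837] [0.014 0.015 0.004]
[306 331  26  36 654] 0.1097 [0.6028 0.0025 0.1087] [0.017 0.019 0.004]
[309 417  21  34 547] 0.1096 [ 0.6207 -0.0673  0.1086] [0.014 0.017 0.004]
cap [ 0.4279 -0.0722  0.0311] [0.048 0.049 0.006]
((615.7405395507812, 5.359230041503906), (66.22004699707031, 186.39158630371094), 14.23779296875)
[0.58489642 0.0735877  0.084     ]
```

```bash
python3 -m inch '[[[0,0,0],[2.5,0.5,25],40],[[0,0,0],[0,0,25],40],[[0,0,0],[0,0,25],40],[[0,0,0],[0,0,15],40],[[0,0,0],[0,0,0],40],[[0,0,0],[0,0,0],40]]'
python3 -c "
from h import *
go(.5857,.0724,.082,104.2)"
```

```text
time: 3.7
eef_pos: [0.5892, 0.0725, 0.1112]
eef_rot: [0.616, 0.788, 0.0, 0.0]
contact_force: [0.7, 0.7, 0.5]
finger_gap: 0.4
t 3.7 pos [0.5892 0.0725 0.1112] yaw 104.01 tilt [ 8.e-04 -0.e+00 -1.e+00] F [0.7 0.7 0.5] gap 0.4
shift mm [ 0.8 -3.4 29.2] turn z -0.19
```

```bash
python3 -m inch '[[[0,0,0],[0.8,-3.2,0],40],[[0,0,0],[0,0,15],40],[[0,0,0],[0,0,14],40],[[0,0,0],[0,0,0],40],[[0,0,0],[0,0,0],40]]'
python3 -c "
from h import *
go(.5857,.0724,.082,104.2)"
```

```text
time: 4.2
eef_pos: [0.5845, 0.0732, 0.0802]
eef_rot: [0.615, 0.788, -0.001, -0.001]
contact_force: [0.3, 0.5, -0.2]
finger_gap: 0.398
t 4.2 pos [0.5845 0.0732 0.0802] yaw 104.08 tilt [-0.0023 -0.     -1.    ] F [ 0.3  0.5 -0.2] gap 0.398
shift mm [-1.1  0.9 -1.8] turn z -0.12
```

```bash
python3 -m inch '[[[0,0,0],[0,0,-1.5],20],[[0,0,0],[0,0,0],8],[[0,0,0],[0,0,0],8],[[0,0,0],[0,0,0],8],[[0,0,0],[0,0,0],8],[[0,0,0],[0,0,0],8]]' 30
python3 -m inch '[[[0,0,0],[0,0,-25],8],[[0,0,0],[0,0,-40],8],[[0,0,0],[0,0,-40],8],[[0,0,0],[0,0,-15],8],[[0,0,0],[0,0,0],8],[[0,0,0],[0,0,0],8]]'
python3 -c "
from h import *
from station import eyes
go(.429,-.217,.21,104.2)
c=eyes.calibration('side');p,d=eyes.camera('side');np.savez('pics/side1.npz',p=p,d=d,**c);cv2.imwrite('pics/side1.png',p)"
```

```text
time: 4.8
eef_pos: [0.5859, 0.0731, 0.0833]
eef_rot: [0.615, 0.788, 0.0, 0.0]
contact_force: [0.4, 0.4, 1.9]
finger_gap: 0.166
time: 5.4
eef_pos: [0.5847, 0.0731, 0.2015]
eef_rot: [0.615, 0.788, -0.001, -0.001]
contact_force: [-0.3, -0.2, -0.2]
finger_gap: 0.166
t 5.4 pos [0.5847 0.0731 0.2015] yaw 104.07 tilt [-0.0018 -0.     -1.    ] F [-0.3 -0.2 -0.2] gap 0.166
shift mm [-243.6 -221.5   -8.5] turn z -0.13
```

View pics/side1.png

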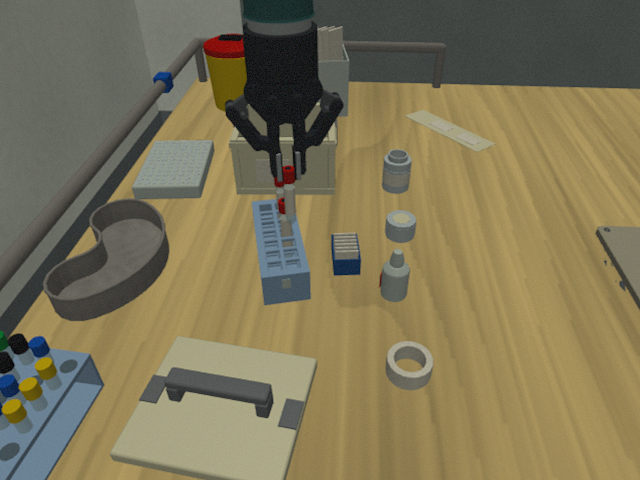

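The side view shows the tube hanging upright in the jaws at (289,175) with its cell empty. Next I'll move towards the canister.

```bash
python3 -m inch '[[[0,0,0],[-30,-27,0],8],[[0,0,0],[-30,-27,0],8],[[0,0,0],[-30,-27,0],8],[[0,0,0],[-30,-27,0],8],[[0,0,0],[-30,-27,0],8],[[0,0,0],[-20,-20,0],8],[[0,0,0],[0,0,0],8],[[0,0,0],[0,0,0],8]]'
python3 -c "
from h import *
from station import eyes
go(.429,-.217,.2,104.2)
c=eyes.calibration('wrist');p,d=eyes.camera('wrist');np.savez('pics/wrist2.npz',p=p,d=d,**c);cv2.imwrite('pics/wrist2.png',p)
P=pts(d,c);Z=P[...,2]
T=(abs(P[...,0]-.428)<.04)&(abs(P[...,1]+.217)<.04)&(abs(Z-.070)<.003)
print(T.sum()); r=cv2.minAreaRect((P[T][:,:2]*1000).astype(np.float32));print(r, cv2.minEnclosingCircle((P[T][:,:2]*1000).astype(np.float32)))
"
```

```text
time: 6.25
eef_pos: [0.475, -0.1293, 0.2008]
eef_rot: [0.616, 0.788, -0.0, -0.002]
contact_force: [-0.1, -0.2, -0.5]
finger_gap: 0.166
t 6.25 pos [ 0.475  -0.1293  0.2008] yaw 103.98 tilt [-0.0034  0.0019 -1.    ] F [-0.1 -0.2 -0.5] gap 0.166
shift mm [-74.  -65.8   0.8] turn z -0.22
601
((429.3807373046875, -218.23800659179688), (35.443397521972656, 35.391944885253906), 76.75453186035156) ((429.0777282714844, -218.32298278808594), 18.234737396240234)
```

View pics/wrist2.png

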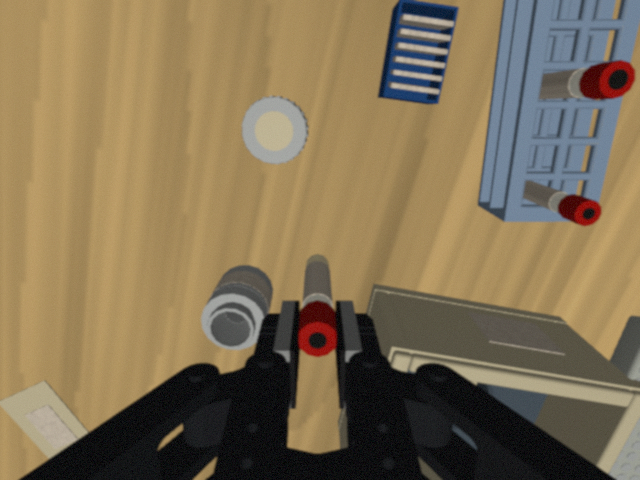

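The wrist view shows the held tube's cap at (318,335) and the canister mouth at (232,320). I'll check where the tube sits relative to the TCP.

Run:
```python
from h import *
p,d,c=load('pics/wrist2.npz');P=pts(d,c)
h=cv2.cvtColor(p,cv2.COLOR_BGR2HSV)
m=(((h[...,0]<8)|(h[...,0]>172))&(h[...,1]>150)&(h[...,2]>40)).astype(np.uint8); m[:280]=0
q=P[m>0]; z=np.percentile(q[:,2],95);t=q[q[:,2]>z-.003];print(len(q),z,((t.max(0)+t.min(0))/2).round(4),t.max(0)-t.min(0))
# tube body below
m=(abs(P[...,0]-.475)<.025)&(abs(P[...,1]+.129)<.03)&(P[...,2]>.11)&(P[...,2]<.175)
for a,b in((.12,.135),(.135,.15),(.15,.17)):
    q=P[m&(P[...,2]>a)&(P[...,2]<b)]; print(len(q),np.median(q,0) if len(q) else 0)
```

```text
1630 0.20255447293363976 [ 0.4692 -0.0936  0.2661] [0.02797135 0.08884555 0.13306113]
136 [ 0.47330413 -0.12497438  0.130167  ]
253 [ 0.4736346  -0.12441031  0.14338742]
469 [ 0.47333157 -0.1245394   0.16060433]
```

```bash
python3 -m inch '[[[0,0,0],[-25,-22,0],8],[[0,0,0],[-25,-22,0],8],[[0,0,0],[-23.5,-22,0],8],[[0,0,0],[0,0,0],8],[[0,0,0],[0,0,0],8],[[0,0,0],[0,0,0],8]]'
python3 -c "
from h import *
go(.4288,-.2170,.130,104.2)"
```

```text
time: 6.9
eef_pos: [0.4308, -0.2156, 0.2024]
eef_rot: [0.615, 0.789, 0.0, -0.0]
contact_force: [0.4, 0.5, -0.6]
finger_gap: 0.164
t 6.9 pos [ 0.4308 -0.2156  0.2024] yaw 104.17 tilt [-4.e-04  9.e-04 -1.e+00] F [ 0.4  0.5 -0.6] gap 0.164
shift mm [-0.9 -2.3 72.4] turn z -0.03
```

```bash
python3 -m inch '[[[0,0,0],[-0.9,-1.7,20],8],[[0,0,0],[0,0,20],8],[[0,0,0],[0,0,15],8],[[0,0,0],[0,0,10],8],[[0,0,0],[0,0,7],8],[[0,0,0],[0,0,0],8]]'
python3 -c "
from h import *
go(.4288,-.2170,.0865,104.2)"
```

```text
time: 7.5
eef_pos: [0.4286, -0.2172, 0.13]
eef_rot: [0.615, 0.789, 0.0, -0.001]
contact_force: [-0.2, 0.7, 0.3]
finger_gap: 0.169
t 7.5 pos [ 0.4286 -0.2172  0.13  ] yaw 104.13 tilt [-0.0014  0.0011 -1.    ] F [-0.2  0.7  0.3] gap 0.169
shift mm [ 0.2  0.2 43.5] turn z -0.07
```

```bash
python3 -m inch '[[[0,0,0],[0,0,8],8],[[0,0,0],[0,0,8],8],[[0,0,0],[0,0,8],8],[[0,0,0],[0,0,8],8],[[0,0,0],[0,0,8],8],[[0,0,0],[0,0,3],8],[[0,0,0],[0,0,0],8]]'
python3 -c "
from h import *
go(.4288,-.2170,.0865,104.2)
from station import eyes
c=eyes.calibration('side');p,d=eyes.camera('side');cv2.imwrite('pics/side2.png',cv2.resize(p[100:250,300:500],None,fx=3,fy=3))"
```

```text
time: 8.2
eef_pos: [0.4283, -0.2178, 0.0871]
eef_rot: [0.615, 0.788, -0.0, -0.001]
contact_force: [0.3, -0.2, 0.4]
finger_gap: 0.166
t 8.2 pos [ 0.4283 -0.2178  0.0871] yaw 104.06 tilt [-1.3e-03  9.0e-04 -1.0e+00] F [ 0.3 -0.2  0.4] gap 0.166
shift mm [0.6 0.6 0.6] turn z -0.14
```

View pics/side2.png

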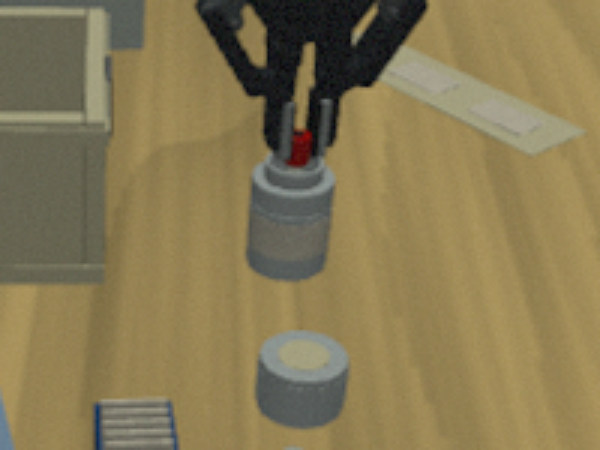

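The side view shows the red cap sitting in the canister mouth between the jaws, at (300,148) in the crop. I'll release it.

```bash
python3 -m inch '[[[0,0,0],[0,0,1],20],[[0,0,0],[0,0,0],25],[[0,0,0],[0,0,0],35],[[0,0,0],[0,0,-20],40],[[0,0,0],[0,0,-35],40],[[0,0,0],[0,0,-35],70],[[0,0,0],[10,5,0],70],[[0,0,0],[20,10,0],70],[[0,0,0],[0,0,0],70],[[0,0,0],[0,0,0],70]]'
python3 -c "
from h import *
go(.428,-.072,.17,104.2)
from station import eyes
for n in ('side','wrist','scene'):
  c=eyes.calibration(n);p,d=eyes.camera(n);P=pts(d,c);Z=P[...,2]
  T=(abs(P[...,0]-.428)<.04)&(abs(P[...,1]+.217)<.04)&(abs(Z-.070)<.0025); print(n,T.sum(),cv2.minEnclosingCircle((P[T][:,:2]*1000).astype(np.float32)))
  T=(abs(P[...,0]-.428)<.014)&(abs(P[...,1]+.217)<.014)&(Z>.075)&(Z<.1); q=P[T]; print('tube',len(q),np.percentile(q[:,2],[50,95]),((q.max(0)+q.min(0))/2).round(4))
  T=(abs(P[...,0]-.428)<.04)&(abs(P[...,1]+.072)<.04)&(abs(Z-.032)<.0025); print('cap',T.sum(),cv2.minEnclosingCircle((P[T][:,:2]*1000).astype(np.float32)))
  cv2.imwrite(f'pics/{n}3.png',p)
"
```

```text
time: 9.25
eef_pos: [0.4358, -0.1849, 0.1764]
eef_rot: [0.615, 0.789, -0.0, -0.0]
contact_force: [0.3, 0.0, -0.5]
finger_gap: 0.699
t 9.25 pos [ 0.4358 -0.1849  0.1764] yaw 104.13 tilt [-6.e-04 -1.e-04 -1.e+00] F [ 0.3  0.  -0.5] gap 0.699
shift mm [111.4  20.    6.4] turn z -0.07
side 96 ((428.46044921875, -217.25534057617188), 18.819477081298828)
tube 75 [0.08374066 0.08627205] [ 0.4278 -0.2174  0.0808]
cap 429 ((426.5115661621094, -71.29570770263672), 24.501272201538086)
wrist 720 ((429.36456298828125, -218.57115173339844), 17.997648239135742)
tube 592 [0.08473295 0.08608433] [ 0.429  -0.2193  0.0811]
cap 4733 ((427.8083801269531, -72.70723724365234), 23.939289093017578)
scene 81 ((430.0397033691406, -215.66969299316406), 18.994596481323242)
tube 74 [0.08295345 0.08524613] [ 0.4313 -0.217   0.0805]
cap 407 ((429.1158142089844, -71.33540344238281), 24.4501953125)
```

View pics/wrist3.png

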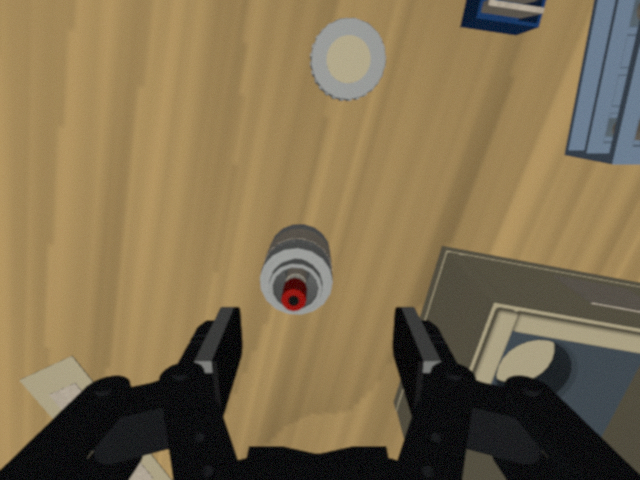

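The wrist view shows the tube standing in the canister with its cap at (294,292), top at 85 mm, so it's seated. The canister's cap is at (347,60), and I'll go to it now.

```bash
python3 -m inch '[[[0,0,0],[37,7,0],75],[[0,0,0],[37,7,10],75],[[0,0,0],[37,6,20],75],[[0,0,0],[0,0,30],75],[[0,0,0],[0,0,30],75],[[0,0,0],[0,0,0],75],[[0,0,0],[0,0,0],75]]'
python3 -c "
from h import *
go(.4278,-.0724,.025,104.2)"
```

```text
time: 10.1
eef_pos: [0.4281, -0.073, 0.0867]
eef_rot: [0.615, 0.788, -0.0, -0.001]
contact_force: [0.3, -0.6, 0.4]
finger_gap: 0.747
t 10.1 pos [ 0.4281 -0.073   0.0867] yaw 104.03 tilt [-1.6e-03  5.0e-04 -1.0e+00] F [ 0.3 -0.6  0.4] gap 0.747
shift mm [ 0.7 -0.2 61.7] turn z -0.17
```

```bash
python3 -m inch '[[[0,0,0],[0,0,20],75],[[0,0,0],[0,0,20],75],[[0,0,0],[0,0,15],75],[[0,0,0],[0,0,6.5],75],[[0,0,0],[0,0,0],65],[[0,0,0],[0,0,0],50],[[0,0,0],[0,0,0],50],[[0,0,0],[0,0,0],50],[[0,0,0],[0,0,0],50]]' 30
python3 -m inch '[[[0,0,0],[0,0,-25],50],[[0,0,0],[0,0,-40],50],[[0,0,0],[0,0,-45],50],[[0,0,0],[0,0,-20],50],[[0,0,0],[0,0,0],50],[[0,0,0],[0,0,0],50]]'
python3 -c "
from h import *
go(.4293,-.2185,.16,104.2)
from station import eyes
c=eyes.calibration('side');p,d=eyes.camera('side');cv2.imwrite('pics/side4.png',p)
c=eyes.calibration('wrist');p,d=eyes.camera('wrist');cv2.imwrite('pics/wrist4.png',p)"
```

```text
time: 11.0
eef_pos: [0.4299, -0.0734, 0.0266]
eef_rot: [0.615, 0.788, 0.0, 0.001]
contact_force: [-1.5, -0.1, 6.3]
finger_gap: 0.548
time: 11.6
eef_pos: [0.4287, -0.0728, 0.1556]
eef_rot: [0.615, 0.788, 0.0, 0.001]
contact_force: [-0.1, -0.3, -0.8]
finger_gap: 0.551
t 11.6 pos [ 0.4287 -0.0728  0.1556] yaw 104.07 tilt [ 1.2e-03 -2.0e-04 -1.0e+00] F [-0.1 -0.3 -0.8] gap 0.551
shift mm [-141.5  -34.9   -4.4] turn z -0.13
```

View pics/side4.png

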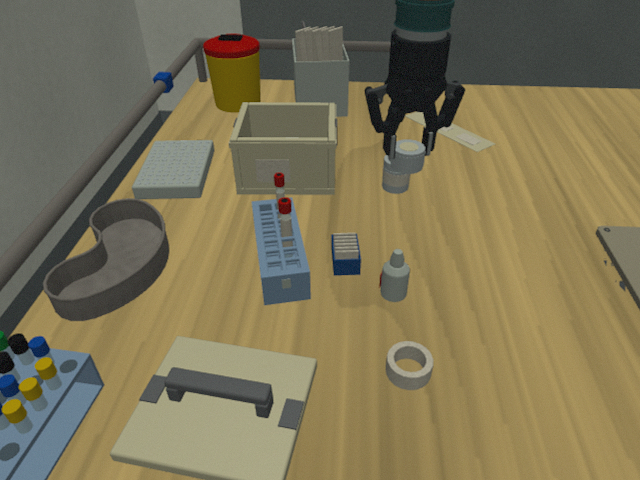

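View pics/wrist4.png

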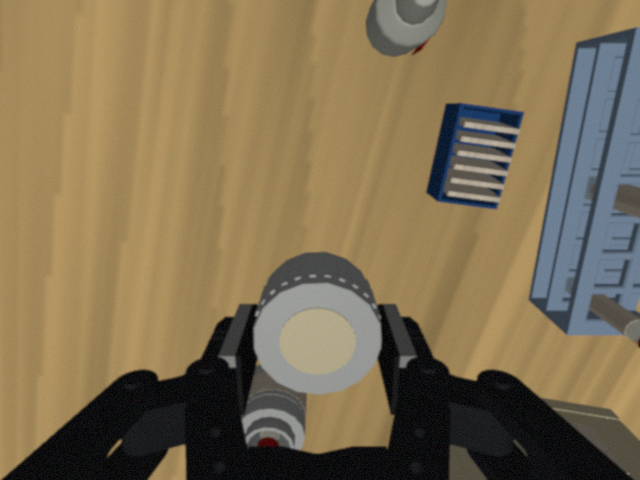

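The cap is held, with its disc at (318,340) in the wrist view. I'll check its level and offset.

Run:
```python
from h import *
from station import eyes,readout
c=eyes.calibration('wrist');s=readout.get_state();p,d=eyes.camera('wrist');P=pts(d,c)
e=s['eef_pos'];print(e)
m=(np.linalg.norm(P[...,:2]-e[:2],axis=2)<.027)&(P[...,2]>.15)&(P[...,2]<.17)
v,u=np.nonzero(m);print(u.min(),u.max(),v.min(),v.max())
m[:,:265]=0;m[:,372:]=0;q=P[m]
A=np.c_[q[:,:2]-e[:2],np.ones(len(q))];co=np.linalg.lstsq(A,q[:,2],rcond=None)[0];print('plane',co,len(q))
print(cv2.minEnclosingCircle(((q[:,:2]-e[:2])*1000).astype(np.float32)))
go(.4293,-.2185,.15,104.2)
```

```text
[ 0.42723766 -0.07235686  0.15392676]
245 390 270 393
plane [ 0.01029193 -0.04826822  0.15915522] 11459
((-0.19985225796699524, 1.5951194763183594), 24.669891357421875)
t 11.75 pos [ 0.4271 -0.0723  0.1537] yaw 104.07 tilt [-0.0033  0.0011 -1.    ] F [ 0.1 -0.2  0.6] gap 0.546
shift mm [-142.3  -33.4    3.7] turn z -0.13
```

```bash
python3 -m inch '[[[0,0,0],[-40,-9,0],50],[[0,0,0],[-40,-9,0],50],[[0,0,0],[-40,-9,0],50],[[0,0,0],[-22,-7,0],50],[[0,0,0],[0,0,0],50],[[0,0,0],[0,0,0],50]]'
python3 -c "
from h import *
go(.4294,-.2188,.113,104.2)"
```

```text
time: 12.35
eef_pos: [0.429, -0.2183, 0.1538]
eef_rot: [0.616, 0.788, 0.0, -0.002]
contact_force: [0.2, -0.0, 0.3]
finger_gap: 0.549
t 12.35 pos [ 0.429  -0.2183  0.1538] yaw 104.0 tilt [-0.0027  0.0024 -1.    ] F [ 0.2 -0.   0.3] gap 0.549
shift mm [-0.6  0.3 40.8] turn z -0.2
```

```bash
python3 -m inch '[[[0,0,0],[0,0,12],50],[[0,0,0],[0,0,12],50],[[0,0,0],[0,0,10],50],[[0,0,0],[0,0,10],50],[[0,0,0],[0,0,8],50],[[0,0,0],[0,0,0],50],[[0,0,0],[0,0,0],50]]'
python3 -c "
from h import *
go(.4294,-.2188,.0875,104.2)
from station import eyes
c=eyes.calibration('side');p,d=eyes.camera('side');cv2.imwrite('pics/side5.png',cv2.resize(p[100:250,300:500],None,fx=3,fy=3))"
```

```text
time: 13.05
eef_pos: [0.4301, -0.2187, 0.1032]
eef_rot: [0.615, 0.788, 0.0, -0.0]
contact_force: [0.4, 0.7, -0.6]
finger_gap: 0.549
t 13.05 pos [ 0.4301 -0.2187  0.1032] yaw 104.08 tilt [-3.e-04  2.e-04 -1.e+00] F [ 0.4  0.7 -0.6] gap 0.549
shift mm [ 0.1 -0.7 15.7] turn z -0.12
```

View pics/side5.png

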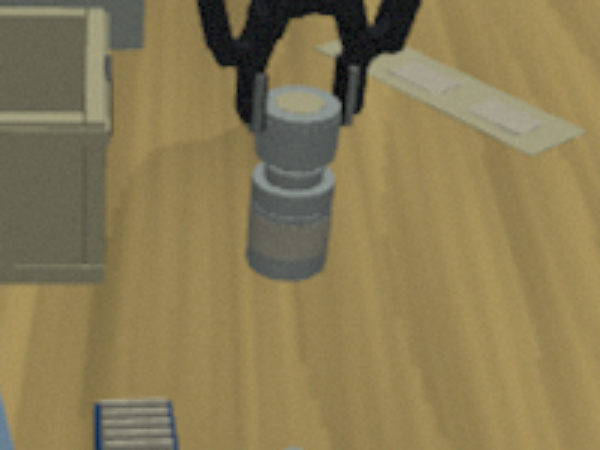

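```bash
python3 -m inch '[[[0,0,0],[0,0,6],50],[[0,0,0],[0,0,5],50],[[0,0,0],[0,0,3],50],[[0,0,0],[0,0,1.5],50],[[0,0,0],[0,0,0],50],[[0,0,0],[0,0,0],50]]'
python3 -c "
from h import *
go(.4294,-.2188,.0875,104.2)"
```

```text
time: 13.7
eef_pos: [0.4301, -0.2188, 0.0879]
eef_rot: [0.615, 0.788, -0.0, 0.0]
contact_force: [-0.5, -0.0, -0.5]
finger_gap: 0.549
t 13.7 pos [ 0.4301 -0.2188  0.0879] yaw 104.07 tilt [ 0. -0. -1.] F [-0.5 -0.  -0.5] gap 0.549
shift mm [ 0.2 -0.7  0.4] turn z -0.13
```

```bash
python3 -m inch '[[[0,0,0],[0,0,0.7],55],[[0,0,0],[0,0,0],60],[[0,0,0],[0,0,0],68],[[0,0,0],[0,0,0],75],[[0,0,0],[0,0,0],75],[[0,0,0],[0,0,-20],75],[[0,0,0],[0,0,-30],75],[[0,0,0],[0,0,-20],75],[[0,0,0],[0,0,0],75],[[0,0,0],[0,0,0],75]]'
python3 -c "
from h import *
from station import eyes
for n in ('side','wrist','scene'):
  c=eyes.calibration(n);p,d=eyes.camera(n);P=pts(d,c);Z=P[...,2]
  T=(abs(P[...,0]-.428)<.04)&(abs(P[...,1]+.217)<.04)&(abs(Z-.0915)<.004); q=P[T]; print(n,len(q),np.percentile(q[:,2],[10,50,90]).round(4), cv2.minEnclosingCircle((q[:,:2]*1000).astype(np.float32)))
  cv2.imwrite(f'pics/{n}6.png',p if n=='wrist' else cv2.resize(p[100:250,300:500],None,fx=3,fy=3))
go(.4294,-.2188,.045,104.2)
"
```

```text
time: 14.7
eef_pos: [0.4303, -0.2189, 0.1572]
eef_rot: [0.615, 0.788, 0.0, 0.0]
contact_force: [-0.3, 0.5, 0.2]
finger_gap: 0.751
side 334 [0.0892 0.0924 0.0935] ((429.42236328125, -217.53045654296875), 25.91118049621582)
wrist 5871 [0.0912 0.0921 0.093 ] ((429.9393005371094, -217.4462890625), 24.45948028564453)
scene 360 [0.0899 0.0913 0.0924] ((432.1365966796875, -216.8480224609375), 24.98827362060547)
t 14.85 pos [ 0.4291 -0.2181  0.1557] yaw 104.07 tilt [-0.0023  0.0016 -1.    ] F [ 0.3  0.2 -0. ] gap 0.75
shift mm [-7.000e-01  1.000e-01  1.107e+02] turn z -0.13
```

View pics/side6.png

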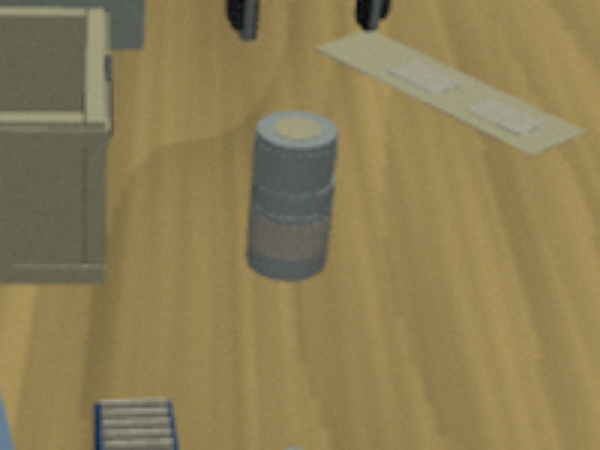

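View pics/wrist6.png

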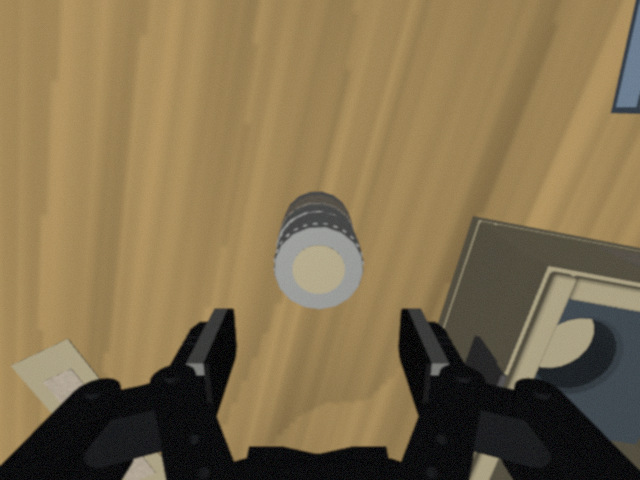

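The cap is home, with its top at 92 mm, level and centred. Next I'll grip the canister's body.

```bash
python3 -m inch '[[[0,0,0],[-0.3,0,25],80],[[0,0,0],[0,0,25],80],[[0,0,0],[0,0,20],80],[[0,0,0],[0,0,20],80],[[0,0,0],[0,0,12],80],[[0,0,0],[0,0,7],80],[[0,0,0],[0,0,0],80],[[0,0,0],[0,0,0],80]]'
python3 -c "
from h import *
go(.4297,-.2182,.046,104.2)"
```

```text
time: 15.65
eef_pos: [0.4305, -0.2194, 0.0485]
eef_rot: [0.615, 0.788, 0.0, 0.0]
contact_force: [0.6, -0.1, 1.8]
finger_gap: 0.801
t 15.65 pos [ 0.4305 -0.2194  0.0485] yaw 104.07 tilt [ 5.e-04 -4.e-04 -1.e+00] F [ 0.6 -0.1  1.8] gap 0.801
shift mm [ 1.3 -0.5  2.5] turn z -0.13
```

```bash
python3 -m inch '[[[0,0,0],[0.7,0,2.5],75],[[0,0,0],[0,0,0],65],[[0,0,0],[0,0,0],50],[[0,0,0],[0,0,0],50],[[0,0,0],[0,0,0],50],[[0,0,0],[0,0,0],50]]' 45
python3 -m inch '[[[0,0,0],[0,0,-8],50],[[0,0,0],[0,0,-20],50],[[0,0,0],[0,0,-30],50],[[0,0,0],[0,0,-40],50],[[0,0,0],[0,0,-40],50],[[0,0,0],[0,0,-10],50],[[0,0,0],[0,0,0],50],[[0,0,0],[0,0,0],50]]'
python3 -c "
from h import *
from station import eyes
c=eyes.calibration('side');p,d=eyes.camera('side');cv2.imwrite('pics/side7.png',p)
c=eyes.calibration('wrist');p,d=eyes.camera('wrist');cv2.imwrite('pics/wrist7.png',p); np.savez('pics/wrist7.npz',p=p,d=d,**c)
go(.635,-.258,.19,104.2)"
```

```text
time: 16.25
eef_pos: [0.4305, -0.2189, 0.0464]
eef_rot: [0.615, 0.788, -0.0, 0.001]
contact_force: [-1.6, 0.3, 5.6]
finger_gap: 0.557
time: 17.05
eef_pos: [0.429, -0.2177, 0.1922]
eef_rot: [0.615, 0.788, -0.0, -0.001]
contact_force: [-0.3, 0.6, -2.2]
finger_gap: 0.564
t 17.15 pos [ 0.4284 -0.2173  0.1912] yaw 104.06 tilt [-0.0039  0.0028 -1.    ] F [ 0.1  0.5 -2.1] gap 0.561
shift mm [-89.7 190.5   1.2] turn z -0.14
```

View pics/side7.png

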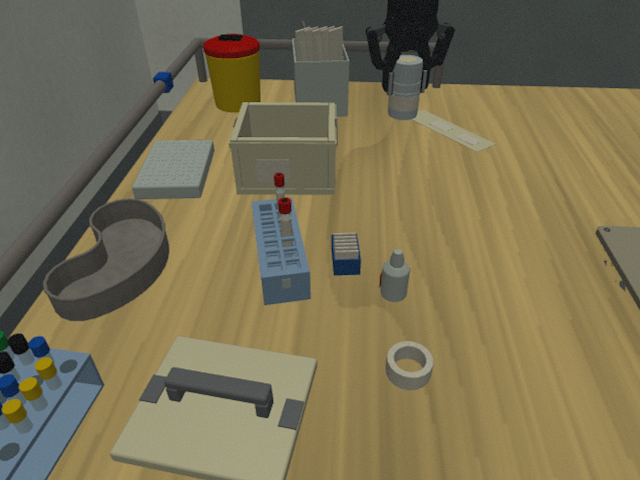

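View pics/wrist7.png

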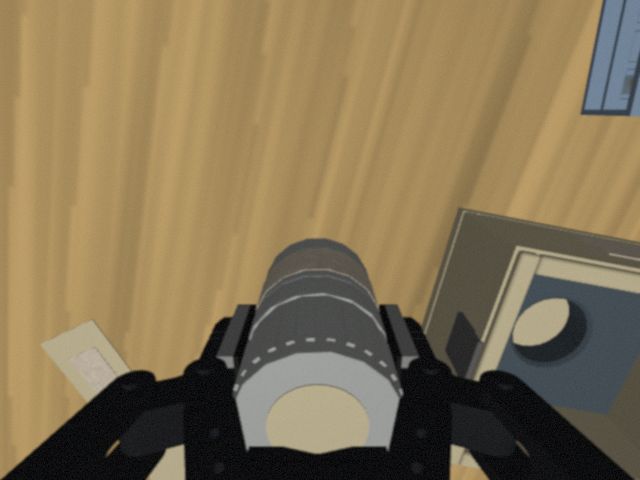

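The canister is lifted upright with the cap on. The carrier's well shows at (548,330) in the wrist view. I'll move closer and measure it.

```bash
python3 -m inch '[[[0,0,0],[-10,20,0],50],[[0,0,0],[-20,35,0],50],[[0,0,0],[-15,35,0],50],[[0,0,0],[-5,20,0],50],[[0,0,0],[0,0,0],50],[[0,0,0],[0,0,0],50]]'
python3 - <<'E'
from h import *
from station import eyes
c=eyes.calibration('wrist');p,d=eyes.camera('wrist');cv2.imwrite('pics/wrist8.png',p); np.savez('pics/wrist8.npz',p=p,d=d,**c)
P=pts(d,c);Z=P[...,2];C=np.array([.635,-.258])
W=(np.linalg.norm(P[...,:2]-C,axis=2)<.06)
f=(W&(abs(Z-.04)<.003)); 
q=P[f][:,:2]; 
# hole pixels: inner (z<.036) from wrist
g=W&(Z<.036)&(Z>0.005); gm=g.astype(np.uint8)
# foam pixels bordering hole
b=f&(cv2.dilate(gm,np.ones((3,3)))>0)
B=P[b][:,:2]; print(f.sum(),g.sum(),len(B))
A=np.c_[2*B,np.ones(len(B))]; s=np.linalg.lstsq(A,(B**2).sum(1),rcond=None)[0]; print('circle',s[:2],np.sqrt(s[2]+s[:2]@s[:2]))
for _ in range(5):
    r=np.linalg.norm(B-s[:2],axis=1); k=abs(r-np.median(r))<.003; A=np.c_[2*B[k],np.ones(k.sum())]; s=np.linalg.lstsq(A,(B[k]**2).sum(1),rcond=None)[0]
print('circle',s[:2],np.sqrt(s[2]+s[:2]@s[:2]),k.sum())
m=(abs(P[...,0]-.635)<.12)&(abs(P[...,1]+.258)<.11)&(abs(Z-.11)<.003); print(cv2.minAreaRect((P[m][:,:2]*1000).astype(np.float32)))
go(.635,-.258,.19,104.2)
E
```

```text
time: 17.75
eef_pos: [0.5475, -0.2394, 0.1913]
eef_rot: [0.615, 0.789, -0.0, -0.002]
contact_force: [0.6, -0.5, -2.0]
finger_gap: 0.564
10039 4157 218
circle [ 0.63499992 -0.25940934] 0.030271389842192395
circle [ 0.63499992 -0.25940934] 0.030271389842192395 218
((636.29052734375, -258.173095703125), (182.307861328125, 160.37705993652344), 3.157559394836426)
t 17.8 pos [ 0.5471 -0.2394  0.1917] yaw 104.07 tilt [-0.004  0.002 -1.   ] F [-0.7  0.3 -2. ] gap 0.562
shift mm [-39.4  80.8   1.7] turn z -0.13
```

View pics/wrist8.png

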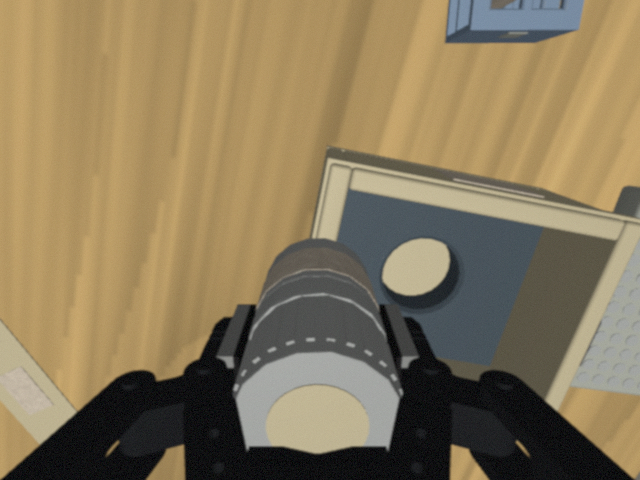

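```bash
python3 -m inch '[[[0,0,0],[-13,27,0],50],[[0,0,0],[-13,27,0],50],[[0,0,0],[-12,27,0],50],[[0,0,0],[0,0,0],50],[[0,0,0],[0,0,0],50],[[0,0,0],[0,0,0],50]]'
python3 -c "
from h import *
go(.6353,-.2594,.1,104.2)"
```

```text
time: 18.4
eef_pos: [0.6348, -0.257, 0.1932]
eef_rot: [0.615, 0.788, -0.0, -0.001]
contact_force: [-0.4, 0.1, -2.1]
finger_gap: 0.559
t 18.4 pos [ 0.6348 -0.257   0.1932] yaw 104.04 tilt [-2.1e-03  9.0e-04 -1.0e+00] F [-0.4  0.1 -2.1] gap 0.559
shift mm [-2.5 -0.1 93.2] turn z -0.16
```

```bash
python3 -m inch '[[[0,0,0],[-2.3,0,20],50],[[0,0,0],[0,0,25],50],[[0,0,0],[0,0,25],50],[[0,0,0],[0,0,15],50],[[0,0,0],[0,0,8],50],[[0,0,0],[0,0,0],50],[[0,0,0],[0,0,0],50]]'
python3 -c "
from h import *
go(.6353,-.2594,.06,104.2)
from station import eyes
for n in('scene','wrist'):
  c=eyes.calibration(n);p,d=eyes.camera(n);cv2.imwrite(f'pics/{n}9.png',p if n=='wrist' else cv2.resize(p[80:260,60:260],None,fx=3,fy=3))"
```

```text
time: 19.1
eef_pos: [0.6377, -0.2599, 0.1017]
eef_rot: [0.615, 0.788, 0.0, 0.001]
contact_force: [-0.1, -0.5, -1.4]
finger_gap: 0.562
t 19.1 pos [ 0.6377 -0.2599  0.1017] yaw 104.06 tilt [ 1.4e-03 -8.0e-04 -1.0e+00] F [-0.1 -0.5 -1.4] gap 0.562
shift mm [ 1.1 -2.2 41.7] turn z -0.14
```

View pics/scene9.png

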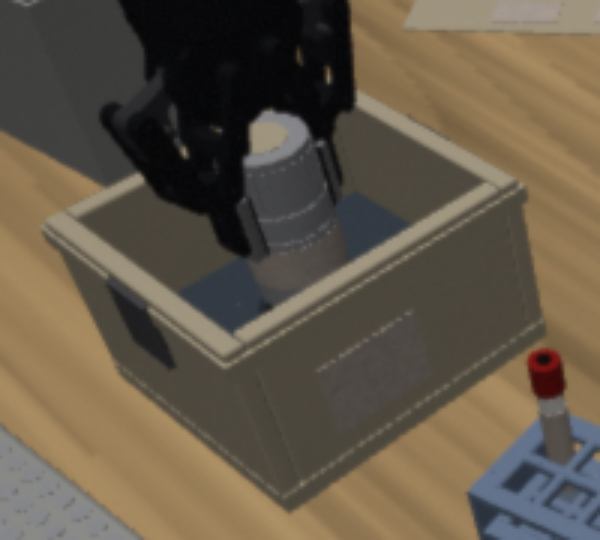

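View pics/wrist9.png

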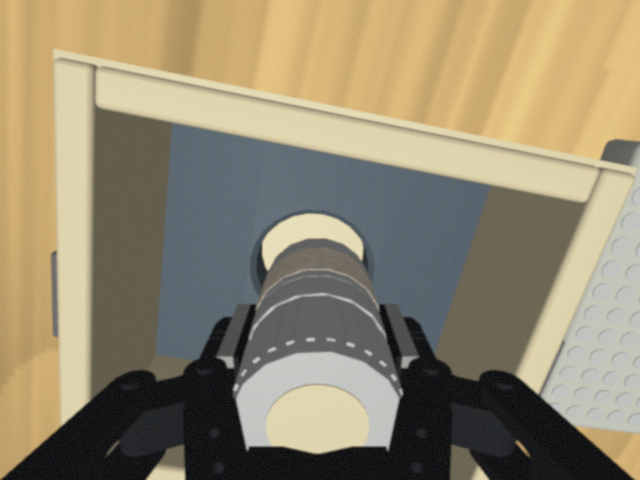

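```bash
python3 -m inch '[[[0,0,0],[0.5,-2.6,0],50],[[0,0,0],[0,0,5],50],[[0,0,0],[0,0,0],50],[[0,0,0],[0,0,0],50]]'
python3 - <<'E'
from h import *
from station import eyes,readout
c=eyes.calibration('wrist');s=readout.get_state();p,d=eyes.camera('wrist');P=pts(d,c);Z=P[...,2]
W=(np.linalg.norm(P[...,:2]-[.635,-.259],axis=2)<.045)
f=W&(abs(Z-.04)<.003); g=W&(Z<.034)&(Z>.005)
b=f&(cv2.dilate(g.astype(np.uint8),np.ones((3,3)))>0); B=P[b][:,:2]
A=np.c_[2*B,np.ones(len(B))]; q=np.linalg.lstsq(A,(B**2).sum(1),rcond=None)[0]; print('well',q[:2],np.sqrt(q[2]+q[:2]@q[:2]),len(B))
e=s['eef_pos']; m=(np.linalg.norm(P[...,:2]-e[:2],axis=2)<.028)&(Z>.055)&(Z<.095); Q=P[m][:,:2]; 
A=np.c_[2*Q,np.ones(len(Q))]; q=np.linalg.lstsq(A,(Q**2).sum(1),rcond=None)[0]; print('body',q[:2],np.sqrt(q[2]+q[:2]@q[:2]),len(Q)); print(e)
go(.6353,-.2594,.06,104.2)
E
```

```text
time: 19.6
eef_pos: [0.6343, -0.2596, 0.0954]
eef_rot: [0.615, 0.788, -0.0, -0.0]
contact_force: [-0.7, 0.3, -2.0]
finger_gap: 0.562
well [ 0.63510357 -0.25926796] 0.02990057755018814 167
body [ 0.63438016 -0.26013185] 0.025434523423129553 3701
[ 0.63431269 -0.25962123  0.09535362]
t 19.65 pos [ 0.6344 -0.2597  0.0955] yaw 104.07 tilt [-3.e-04  2.e-04 -1.e+00] F [ 0.2  0.2 -2.4] gap 0.553
shift mm [ 0.   0.9 35.5] turn z -0.13
```

The well and the canister body now agree to about 1 mm. Lowering.

```bash
python3 -m inch '[[[0,0,0],[0.5,0.5,8],50],[[0,0,0],[0,0,8],50],[[0,0,0],[0,0,8],50],[[0,0,0],[0,0,6],50],[[0,0,0],[0,0,4],50],[[0,0,0],[0,0,1.5],50],[[0,0,0],[0,0,0],50],[[0,0,0],[0,0,0],50]]'
python3 -c "
from h import *
go(.6353,-.2594,.0595,104.2)
from station import eyes
c=eyes.calibration('wrist');p,d=eyes.camera('wrist');P=pts(d,c);Z=P[...,2]
T=(np.linalg.norm(P[...,:2]-[.635,-.259],axis=2)<.03)&(Z>.09)&(Z<.125);print(np.percentile(P[T][:,2],[5,50,95]))"
```

```text
time: 20.45
eef_pos: [0.6352, -0.2593, 0.0605]
eef_rot: [0.615, 0.788, 0.0, 0.0]
contact_force: [0.1, -0.2, -1.6]
finger_gap: 0.559
t 20.45 pos [ 0.6352 -0.2593  0.0605] yaw 104.07 tilt [ 6.e-04 -3.e-04 -1.e+00] F [ 0.1 -0.2 -1.6] gap 0.559
shift mm [-0.1  0.   1. ] turn z -0.13
[0.09349528 0.10618857 0.12363424]
```

```bash
python3 -m inch '[[[0,0,0],[0,0,1],50],[[0,0,0],[0,0,0.8],50],[[0,0,0],[0,0,0],50],[[0,0,0],[0,0,0],50]]'
python3 -m inch '[[[0,0,0],[0,0,0],58],[[0,0,0],[0,0,0],62],[[0,0,0],[0,0,0],66],[[0,0,0],[0,0,0],70],[[0,0,0],[0,0,0],72],[[0,0,0],[0,0,0],72]]'
python3 -m inch '[[[0,0,0],[0,0,-10],72],[[0,0,0],[0,0,-25],72],[[0,0,0],[0,0,-40],72],[[0,0,0],[0,0,-40],72],[[0,0,0],[0,0,-30],72],[[0,0,0],[0,0,0],72],[[0,0,0],[0,0,0],72]]'
python3 -c "
from h import *
go(.642,.278,.2,171.85)
from station import eyes
for n in ('wrist','scene'):
  c=eyes.calibration(n);p,d=eyes.camera(n);P=pts(d,c);Z=P[...,2]
  T=(np.linalg.norm(P[...,:2]-[.635,-.259],axis=2)<.03)&(abs(Z-.104)<.005);print(n,np.percentile(P[T][:,2],[5,50,95]),cv2.minEnclosingCircle((P[T][:,:2]*1000).astype(np.float32)))
  cv2.imwrite(f'pics/{n}10.png',p)"
```

```text
time: 20.9
eef_pos: [0.6351, -0.2592, 0.0585]
eef_rot: [0.615, 0.788, 0.0, 0.0]
contact_force: [-0.8, -0.0, -0.9]
finger_gap: 0.56
time: 21.5
eef_pos: [0.6349, -0.2592, 0.0584]
eef_rot: [0.615, 0.788, 0.0, 0.0]
contact_force: [-0.1, -0.1, -0.5]
finger_gap: 0.721
time: 22.2
eef_pos: [0.6356, -0.2595, 0.2052]
eef_rot: [0.615, 0.788, 0.0, 0.001]
contact_force: [-0.4, 0.7, -0.6]
finger_gap: 0.719
t 22.2 pos [ 0.6356 -0.2595  0.2052] yaw 104.07 tilt [ 0.0027 -0.0014 -1.    ] F [-0.4  0.7 -0.6] gap 0.719
shift mm [519.8 136.8   5.2] turn z -67.78
wrist [0.10270064 0.10410963 0.10522028] ((634.4345092773438, -257.7970886230469), 24.39649200439453)
scene [0.10031876 0.1031674  0.1044446 ] ((635.6951293945312, -255.97747802734375), 25.208688735961914)
```

View pics/wrist10.png

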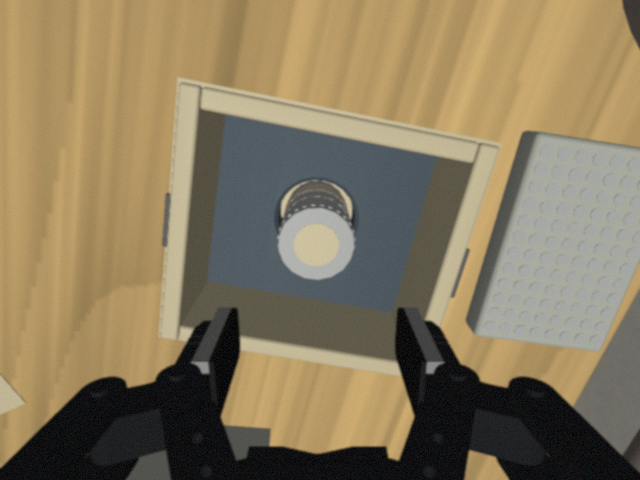

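View pics/scene10.png

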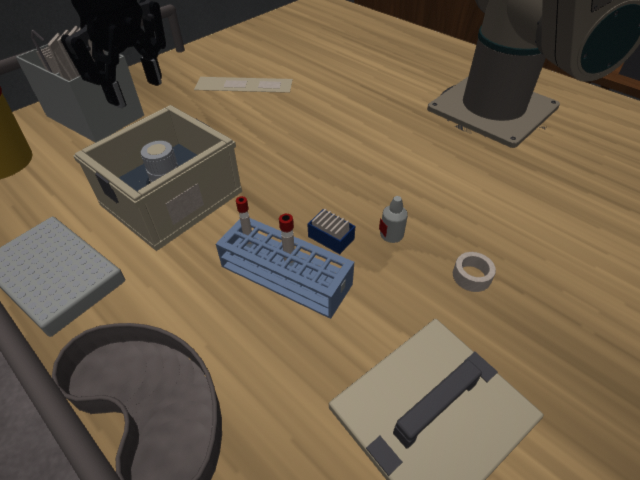

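The wrist and scene views show the canister upright in the well, cap top at 104 mm, which is home. Now the lid.

```bash
python3 -m inch '[[[0,0,0],[43,11.4,0],60],[[0,0,0],[43,11.4,0],60],[[0,0,0],[43,11.4,0],60],[[0,0,0],[43,11.4,0],60],[[0,0,0],[43,11.4,0],60],[[0,0,0],[43,11.4,0],60],[[0,0,0],[43,11.4,0],60],[[0,0,0],[43,11.4,0],60],[[0,0,0],[43,11.4,0],60],[[0,0,0],[43,11.4,0],60],[[0,0,0],[43,11.4,0],60],[[0,0,0],[43,11.4,0],60]]'
python3 -m inch '[[[0,0,-8.5],[0,0,0],60],[[0,0,-8.5],[0,0,0],60],[[0,0,-8.5],[0,0,0],60],[[0,0,-8.5],[0,0,0],60],[[0,0,-8.5],[0,0,0],60],[[0,0,-8.5],[0,0,0],60],[[0,0,-8.5],[0,0,0],60],[[0,0,-8.3],[0,0,0],60],[[0,0,0],[0,0,0],60],[[0,0,0],[0,0,0],60]]'
python3 - <<'E'
from h import *
go(.642,.278,.2,171.85)
from station import eyes
c=eyes.calibration('wrist');p,d=eyes.camera('wrist');P=pts(d,c);Z=P[...,2];cv2.imwrite('pics/wrist11.png',p)
W=np.linalg.norm(P[...,:2]-[.642,.278],axis=2)<.09
for a,b in((.057,.064),(.046,.064)):
  T=W&(Z>a)&(Z<b); print(cv2.minAreaRect((P[T][:,:2]*1000).astype(np.float32)))
E
```

```text
time: 23.5
eef_pos: [0.6406, 0.2761, 0.2008]
eef_rot: [0.615, 0.788, -0.002, -0.001]
contact_force: [1.4, -0.2, -0.3]
finger_gap: 0.598
time: 24.5
eef_pos: [0.6413, 0.2743, 0.2016]
eef_rot: [0.072, 0.997, -0.001, -0.001]
contact_force: [-0.9, -0.7, -0.6]
finger_gap: 0.596
t 24.5 pos [0.6413 0.2743 0.2016] yaw 171.69 tilt [-2.9e-03 -9.0e-04 -1.0e+00] F [-0.9 -0.7 -0.6] gap 0.596
shift mm [-0.2  3.7  1.6] turn z -0.16
((640.9156494140625, 277.46295166015625), (21.91152572631836, 112.48020935058594), 81.8353042602539)
((640.7320556640625, 277.4841613769531), (22.013547897338867, 112.85027313232422), 81.83795166015625)
```

View pics/wrist11.png

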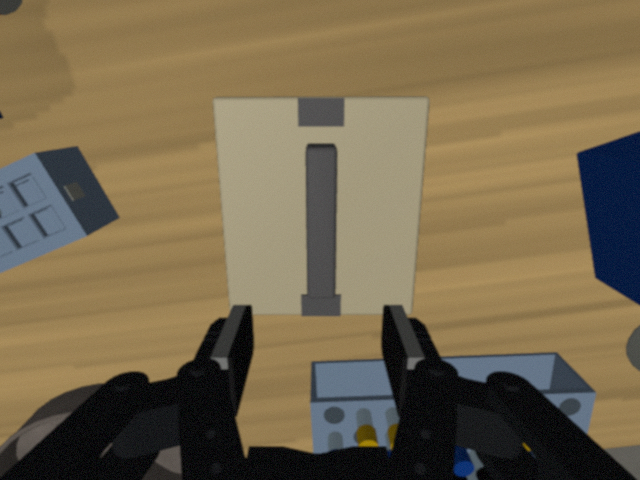

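The wrist view shows the handle at (321,220), parallel to the jaws. Descending onto it.

```bash
python3 -m inch '[[[0,0,-0.1],[0,3,20],60],[[0,0,0],[0,0,30],60],[[0,0,0],[0,0,30],60],[[0,0,0],[0,0,20],60],[[0,0,0],[0,0,10],60],[[0,0,0],[0,0,0],60],[[0,0,0],[0,0,0],60]]'
python3 -c "
from h import *
go(.6412,.2776,.048,171.84)"
```

```text
time: 25.25
eef_pos: [0.6433, 0.2778, 0.0942]
eef_rot: [0.07, 0.998, 0.0, 0.001]
contact_force: [-0.5, 0.1, 0.6]
finger_gap: 0.603
t 25.25 pos [0.6433 0.2778 0.0942] yaw 171.93 tilt [ 1.2e-03  4.0e-04 -1.0e+00] F [-0.5  0.1  0.6] gap 0.603
shift mm [ 2.  -0.5 46.2] turn z 0.09
```

```bash
python3 -m inch '[[[0,0,0],[1.2,-0.3,15],60],[[0,0,0],[0,0,15],60],[[0,0,0],[0,0,10],60],[[0,0,0],[0,0,6],60],[[0,0,0],[0,0,0],50],[[0,0,0],[0,0,0],60]]'
python3 -c "
from h import *
go(.6412,.2776,.048,171.84)"
```

```text
time: 25.85
eef_pos: [0.6414, 0.2775, 0.0472]
eef_rot: [0.07, 0.998, -0.0, -0.0]
contact_force: [-0.5, -0.4, 1.5]
finger_gap: 0.597
t 25.85 pos [0.6414 0.2775 0.0472] yaw 171.96 tilt [-1.e-04 -0.e+00 -1.e+00] F [-0.5 -0.4  1.5] gap 0.597
shift mm [ 0.3  0.1 -0.8] turn z 0.12
```

```bash
python3 -m inch '[[[0,0,0],[0,0,0],40],[[0,0,0],[0,0,0],18],[[0,0,0],[0,0,0],18],[[0,0,0],[0,0,0],18],[[0,0,0],[0,0,0],18],[[0,0,0],[0,0,0],18],[[0,0,0],[0,0,0],18]]' 70
python3 -m inch '[[[0,0,0],[0,0,-8],18],[[0,0,0],[0,0,-20],18],[[0,0,0],[0,0,-30],18],[[0,0,0],[0,0,-35],18],[[0,0,0],[0,0,-35],18],[[0,0,0],[0,0,-30],18],[[0,0,0],[0,0,-12],18],[[0,0,0],[0,0,0],18],[[0,0,0],[0,0,0],18]]'
python3 - <<'E'
from h import *
go(.635,-.2587,.217,183.1)
from station import eyes
c=eyes.calibration('wrist');p,d=eyes.camera('wrist');P=pts(d,c);Z=P[...,2];cv2.imwrite('pics/wrist12.png',p)
p,d=eyes.camera('scene');cv2.imwrite('pics/scene12.png',p)
E
```

```text
time: 26.55
eef_pos: [0.6421, 0.2777, 0.0484]
eef_rot: [0.07, 0.998, 0.0, 0.001]
contact_force: [0.2, -0.5, 5.5]
finger_gap: 0.241
time: 27.45
eef_pos: [0.6403, 0.2772, 0.2153]
eef_rot: [0.07, 0.998, -0.001, -0.001]
contact_force: [-0.9, 0.9, -3.9]
finger_gap: 0.241
t 27.45 pos [0.6403 0.2772 0.2153] yaw 171.97 tilt [-0.003 -0.001 -1.   ] F [-0.9  0.9 -3.9] gap 0.241
shift mm [ -69.6 -531.4   -1.7] turn z -11.13
```

View pics/scene12.png

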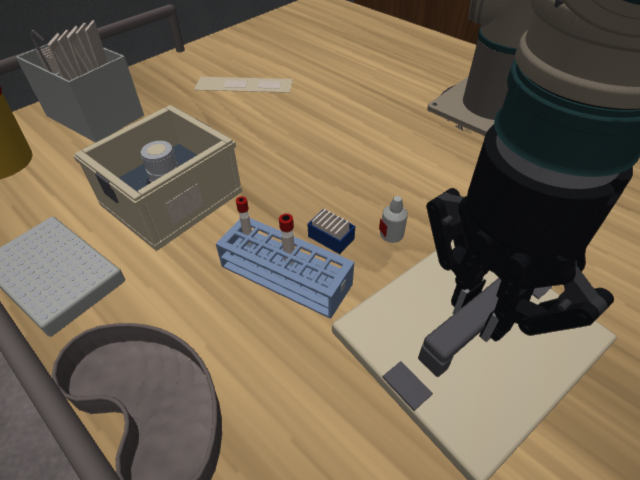

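View pics/wrist12.png

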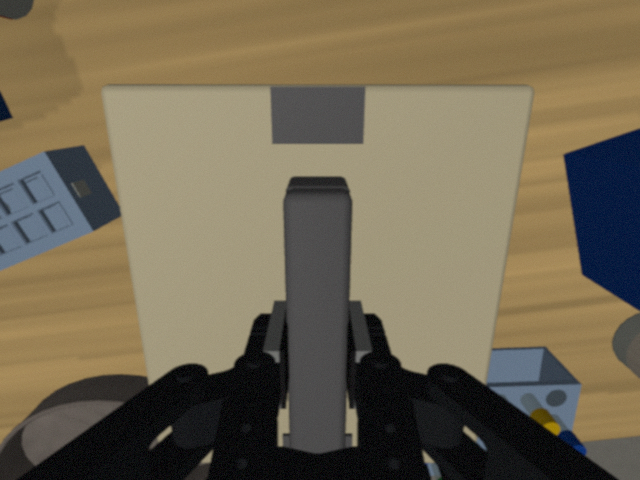

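```bash
python3 -m inch '[[[0,0,0],[-2,-15,0],18],[[0,0,0],[-4,-30,0],18],[[0,0,0],[-5,-38,0],18],[[0,0,0],[-5,-38,0],18],[[0,0,0],[-5,-38,0],18],[[0,0,0],[-5,-38,0],18],[[0,0,0],[-5,-38,0],18],[[0,0,0],[-5,-38,0],18],[[0,0,0],[-5,-38,0],18],[[0,0,0],[-5,-38,0],18],[[0,0,0],[-5,-38,0],18],[[0,0,0],[-5,-38,0],18]]'
python3 -m inch '[[[0,0,0],[-5,-38,0],18],[[0,0,-3],[-4,-33,0],18],[[0,0,-4],[-3,-25,0],18],[[0,0,-4],[-3,-12,0],18],[[0,0,0],[0,0,0],18],[[0,0,0],[0,0,0],18],[[0,0,0],[0,0,0],18]]'
python3 -c "
from h import *
go(.635,-.2587,.155,183.1)"
```

```text
time: 28.75
eef_pos: [0.6359, -0.1534, 0.216]
eef_rot: [0.07, 0.998, 0.0, -0.001]
contact_force: [0.1, -0.3, -2.5]
finger_gap: 0.243
time: 29.45
eef_pos: [0.6394, -0.259, 0.2167]
eef_rot: [-0.026, 1.0, 0.0, -0.001]
contact_force: [0.2, 0.3, -2.0]
finger_gap: 0.239
t 29.45 pos [ 0.6394 -0.259   0.2167] yaw -177.05 tilt [-0.0014  0.001  -1.    ] F [ 0.2  0.3 -2. ] gap 0.239
shift mm [ 4.3  0.6 61.7] turn z -0.15
```

```bash
python3 -m inch '[[[0,0,-0.15],[3.5,0.3,12],18],[[0,0,0],[0,0,14],18],[[0,0,0],[0,0,10],18],[[0,0,0],[0,0,8],18],[[0,0,0],[0,0,0],18],[[0,0,0],[0,0,0],18],[[0,0,0],[0,0,0],18]]'
python3 - <<'E'
from h import *
go(.6355,-.2589,.15,183.1)
from station import eyes
for n in('scene','side'):
  c=eyes.calibration(n);p,d=eyes.camera(n);P=pts(d,c);Z=P[...,2];cv2.imwrite(f'pics/{n}13.png',cv2.resize(p[60:260,40:360],None,fx=2.4,fy=2.4))
  W=(abs(P[...,0]-.635)<.14)&(abs(P[...,1]+.259)<.12); m=(W&(abs(Z-.148)<.006)).astype(np.uint8); m=cv2.morphologyEx(m,cv2.MORPH_OPEN,np.ones((3,3)))>0
  q=P[m]; print(n,len(q),q[:,2].mean(),cv2.minAreaRect((q[:,:2]*1000).astype(np.float32)))
  co=np.linalg.lstsq(np.c_[q[:,:2]-[.635,-.259],np.ones(len(q))],q[:,2],rcond=None)[0];print('plane',co)
E
```

```text
time: 30.15
eef_pos: [0.637, -0.2601, 0.174]
eef_rot: [-0.027, 1.0, -0.0, 0.001]
contact_force: [-0.1, 0.1, -3.1]
finger_gap: 0.239
t 30.15 pos [ 0.637  -0.2601  0.174 ] yaw -176.89 tilt [ 1.2e-03 -6.0e-04 -1.0e+00] F [-0.1  0.1 -3.1] gap 0.239
shift mm [ 1.5  1.3 24. ] turn z 0.01
scene 6393 0.15039895985829885 ((637.959228515625, -257.45989990234375), (180.49131774902344, 162.93858337402344), 2.9601023197174072)
plane [-0.00431372 -0.01359998  0.15083535]
side 3306 0.15119429078353314 ((635.6690673828125, -257.01824951171875), (178.67489624023438, 161.69094848632812), 3.0624780654907227)
plane [ 0.00129202 -0.0228396   0.1518839 ]
```

View pics/scene13.png

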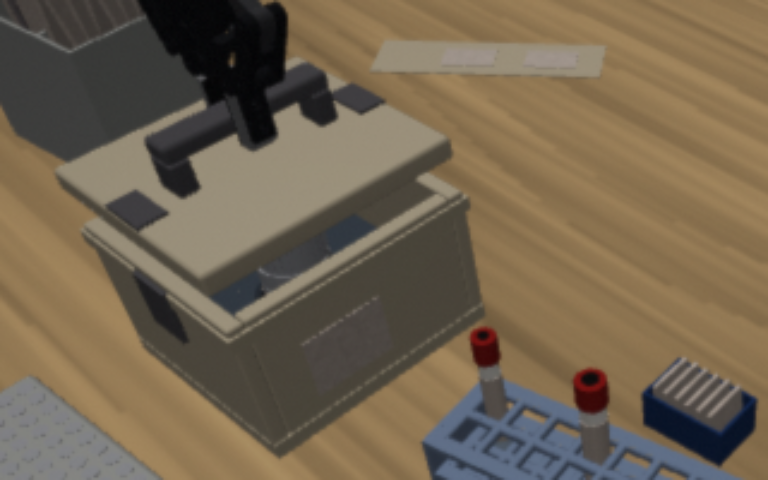

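View pics/side13.png

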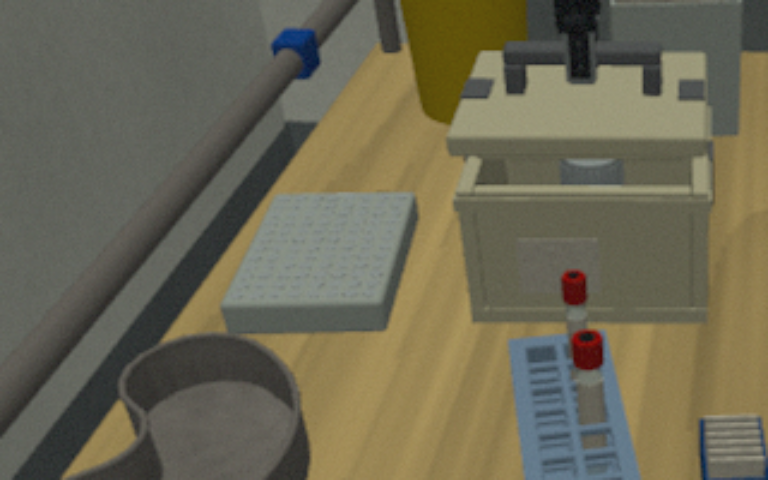

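Differencing lid and rim in the same camera puts the lid about 2 mm too far in +x, and square. I'll correct that and lower it.

```bash
python3 -m inch '[[[0,0,0],[1.8,0.3,0],18],[[0,0,0],[0,0,5],18],[[0,0,0],[0,0,5],18],[[0,0,0],[0,0,4],18],[[0,0,0],[0,0,4],18],[[0,0,0],[0,0,3],18],[[0,0,0],[0,0,2],18],[[0,0,0],[0,0,0],18],[[0,0,0],[0,0,0],18]]'
python3 - <<'E'
from h import *
go(.6355,-.2589,.15,183.1)
from station import eyes
for n in('scene','side'):
  c=eyes.calibration(n);p,d=eyes.camera(n);P=pts(d,c);Z=P[...,2]
  W=(abs(P[...,0]-.635)<.14)&(abs(P[...,1]+.259)<.12); m=(W&(abs(Z-.128)<.006)).astype(np.uint8); m=cv2.morphologyEx(m,cv2.MORPH_OPEN,np.ones((3,3)))>0
  q=P[m]; print(n,len(q),np.median(q[:,2]),cv2.minAreaRect((q[:,:2]*1000).astype(np.float32)))
E
```

```text
time: 31.15
eef_pos: [0.6348, -0.2597, 0.1504]
eef_rot: [-0.027, 1.0, -0.0, 0.0]
contact_force: [0.5, -0.1, -2.1]
finger_gap: 0.243
t 31.15 pos [ 0.6348 -0.2597  0.1504] yaw -176.88 tilt [ 1.e-04 -1.e-04 -1.e+00] F [ 0.5 -0.1 -2.1] gap 0.243
shift mm [-0.8  0.7  0.4] turn z 0.02
scene 5956 0.12729577191888164 ((636.0466918945312, -256.8606872558594), (180.1182098388672, 161.55397033691406), 2.890760660171509)
side 3304 0.12844431716895255 ((633.5538940429688, -256.8351135253906), (178.73562622070312, 163.13070678710938), 3.0769121646881104)
```

```bash
python3 -m inch '[[[0,0,0],[0,-0.8,0.5],18],[[0,0,0],[0,0,0.8],18],[[0,0,0],[0,0,0.7],18],[[0,0,0],[0,0,0],18],[[0,0,0],[0,0,0],18]]'
```

```text
time: 31.75
eef_pos: [0.6348, -0.2605, 0.1484]
eef_rot: [-0.027, 1.0, -0.0, 0.0]
contact_force: [1.0, -0.1, -0.7]
finger_gap: 0.241
```

Force is falling to zero, so the lid is landing. I'll release it and retreat.

```bash
python3 -m inch '[[[0,0,0],[0,0,0.4],18],[[0,0,0],[0,0,0],26],[[0,0,0],[0,0,0],32],[[0,0,0],[0,0,0],45],[[0,0,0],[0,0,0],60],[[0,0,0],[0,0,0],60],[[0,0,0],[0,0,-15],60],[[0,0,0],[0,0,-30],60],[[0,0,0],[0,0,-40],60],[[0,0,0],[0,0,-20],60],[[0,0,0],[0,0,0],60],[[0,0,0],[0,0,0],60]]'
python3 - <<'E'
from h import *
go(.6355,-.2589,.15,183.1)
from station import eyes
for n in('scene','side','wrist'):
  c=eyes.calibration(n);p,d=eyes.camera(n);P=pts(d,c);Z=P[...,2];cv2.imwrite(f'pics/{n}14.png',cv2.resize(p[60:260,40:360],None,fx=2.4,fy=2.4) if n!='wrist' else p)
  W=(abs(P[...,0]-.635)<.14)&(abs(P[...,1]+.259)<.12); m=(W&(abs(Z-.126)<.006)).astype(np.uint8); m=cv2.morphologyEx(m,cv2.MORPH_OPEN,np.ones((3,3)))>0
  q=P[m]; print(n,len(q),np.median(q[:,2]),cv2.minAreaRect((q[:,:2]*1000).astype(np.float32)))
  co=np.linalg.lstsq(np.c_[q[:,:2]-[.635,-.259],np.ones(len(q))],q[:,2],rcond=None)[0];print('plane',co)
E
```

```text
time: 32.95
eef_pos: [0.6351, -0.2606, 0.2542]
eef_rot: [-0.027, 1.0, -0.0, 0.001]
contact_force: [0.1, 0.1, 0.2]
finger_gap: 0.6
t 32.95 pos [ 0.6351 -0.2606  0.2542] yaw -176.88 tilt [ 1.8e-03 -9.0e-04 -1.0e+00] F [0.1 0.1 0.2] gap 0.6
shift mm [ -0.5   1.7 104.2] turn z 0.02
scene 6264 0.12527208470332357 ((635.5010986328125, -258.073974609375), (180.7426300048828, 162.2542724609375), 2.8800108432769775)
plane [-0.00178179 -0.00433579  0.1253274 ]
side 3378 0.12623959528212245 ((633.5302734375, -258.06170654296875), (178.26194763183594, 163.07907104492188), 2.9627954959869385)
plane [ 0.00038653 -0.01150148  0.1264035 ]
wrist 49644 0.126053398121591 ((634.2868041992188, -259.922607421875), (179.68115234375, 160.62594604492188), 3.118303060531616)
plane [ 0.00068532 -0.00036582  0.1261087 ]
```

View pics/scene14.png

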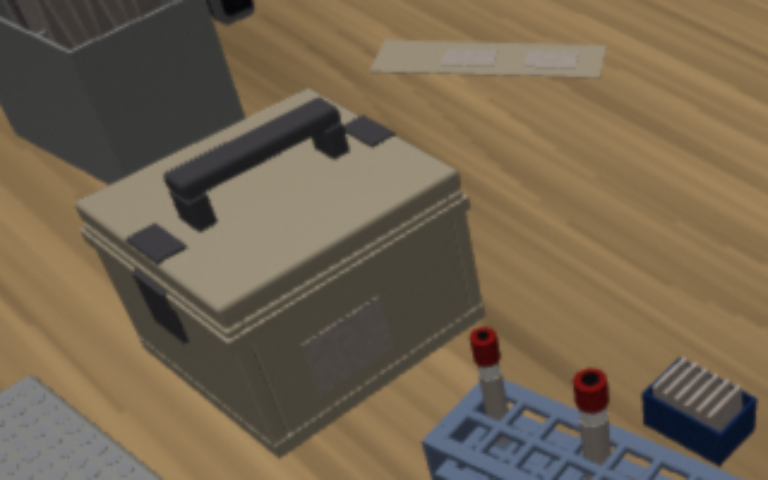

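View pics/side14.png

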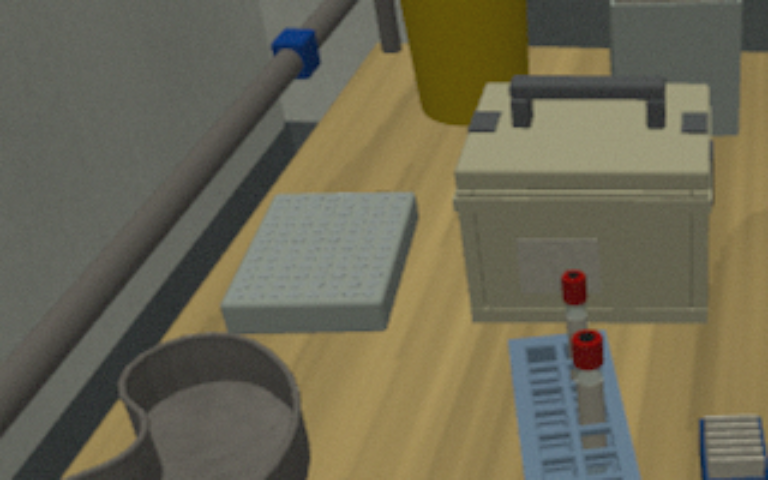

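View pics/wrist14.png

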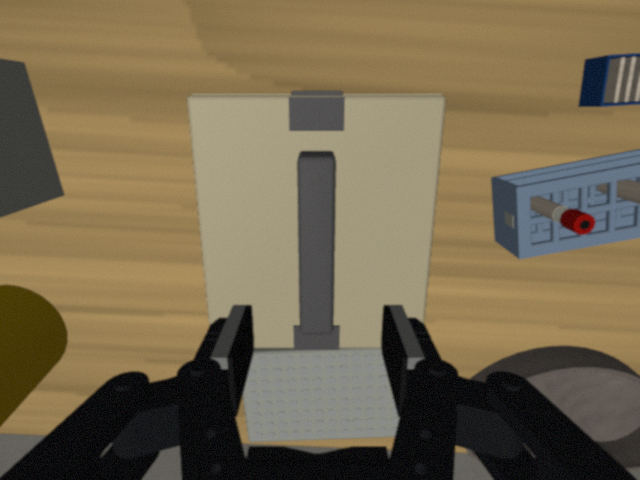

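The scene and side views show the lid flush on the rim. The wrist view confirms it's square and level with its top at 126 mm. The other two tubes are still in the rack.

```bash
python3 -c "
from station import order
print(order.job_done())"
```

```text
the job is handed in; nothing more can be done
None
```

I packed the short tube in the order asked: tube into the canister, cap over the neck while it stood on the bench, capped canister into the carrier's well, then the lid on. I handed it in at about 33 s on the robot's clock.

| Check | Measured | Expected if home |
|---|---|---|
| Tube top, in the canister | 85 mm | 85 mm |
| Cap top, on the canister on the bench | 92 mm | 92 mm |
| Cap top, with the canister in the well | 104 mm | 104 mm |
| Lid plate top | 126 mm | 126 mm |

- **Lid:** it is level, turned within about 0.3° of the box, and centred to about 1–2 mm. The other two tubes are still in the rack, and the gripper is about 10 cm clear of the lid.
- **Disagreement:** the three cameras differed by up to about 2 mm on absolute positions. I placed the lid by comparing it with the rim in the same picture.
- **Not checked:** the canister can't be seen under the lid. Its last check was before the lid went on, when it stood upright in the well.
- **Forces:** the wrist force was at most 6.3 N in the readings after each move, and no check failed.

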